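Third hand at the force gauge

ROBOT

A 7-joint arm with a two-finger parallel gripper is mounted at the origin on the work surface. World frame = base frame: x ahead of the robot, y to its left, z up, the work surface at z = 0. Lengths are in m, angles in rad, forces in N, time in s.
With the tool pointing down it reaches from about 0.4 to 0.85 m from the base axis. Payload 4.4 kg.
Tool frame: the origin (TCP) lies at the very end of the fingers, on their centre line; the grasp point (between the pads) lies behind it (r.grasp_offset is the z of the grasp point in the tool frame, in m); z points along the fingers, y is the direction in which the jaws open and shut (so a half turn about z gives the same grasp; the last joint's range is limited). The gripper opens to 94 mm and grips with 3 to 60 N. Pads are 16 mm wide; open, the fingers measure 119 mm over their backs; the gripper's body (75 mm by 177 mm) begins 78 mm behind the grasp point.
Start: joints at [-1.233, 0.628, 0.038, 1.517, -0.027, 0.996, -0.02], TCP at [0.255, 0.598, 0.169] pointing down, gripper open.
Joint ranges: [-3.06, 3.06], [-0.37, 2.12], [-1.25, 1.32], [0.18, 2.47], [-1.1, 4.24], [0.23, 1.98], [-2.94, 2.94]. Speed limits (rad/s): [2.57, 2.57, 3.14, 3.14, 3.14, 3.14, 3.14].

INTERFACE

Orientations are given as a 3x3 rotation matrix whose columns are the frame's x, y, z axes.
In Python, from bench import sensors, read_camera, ticket, r gives the robot as it stands. The module is installed in compiled form; this text tells all that it offers.
- The arm moves only by the shell command python3 -m pendant 'ROWS' [FORCE]. ROWS is JSON, a list of rows, each a list of 3 entries, a list of its own where there are three numbers: the shift along the tool's x, y, z in cm, then the turn, a rotation vector about the tool's x, y, z in rad, then the closure, from 0 (fully open) to 1 (shut). In form: [[[x, y, z], [ax, ay, az], hand], ...]. A call has 1 to 5 rows; each row is the pose to reach, as a shift and turn from the pose measured when the call began, along the tool's axes at that moment; what a row does not reach only later rows make up. A row lasts 1/12 s, in which the tool goes at most 41.7 mm and 7.16 degrees, less where a joint would pass 70% of its speed; a pose out of reach is approached as far as the arm can. A call with a gripper value outside its range is refused whole. The fingers move at their own pace and stop on an object; FORCE is the grip in N (left out, the last holds). Time passes only in rows, so rows that repeat a pose let the fingers close. It gives the time, the measured TCP pose, the force and the opening at its end, in the units of the state.
- sensors.get_state(): the state, without advancing time (a new reading comes with each control period).
- read_camera(name): name is "side" or "top" or "wrist"; returns a dict with "color" (400x640x3 uint8, red, green, blue), "camera_matrix" (3x3 intrinsics, pixels), "R" (3x3) and "t" (3): a world point X has camera coordinates R X + t. Camera axes: x right, y down, z forward; pixel columns grow to the right and rows downward; lengths in m; the calibration is good to about 2 mm. A picture is of the moment at which its call begins. There is no depth.
- ticket.job_done(): hands the job in, once; it reports no verdict.
The state is a dict: "time": time; "q": joint angles; "joint_velocities": joint speeds; "joint_torque": joint torques, N m; "tool_pos": TCP position; "eef_rot": TCP orientation; "contact_force": force on the tool from outside, world axes, zero at the start; "ft_torque": the same for the moment, N m; "width": finger opening in m.
Only numpy, scipy, OpenCV 4.12 (cv2) and the standard library are available. Lean on these libraries where they do the work, as an engineer would, in place of code of your own. Each camera call takes 0.05 s, during which the arm holds its last target.

TASK

Zero the gauge first: with nothing touching the fixture's sprung plate, press the push button on the grey readout box fully down and let it spring back up. Then take the larger of the two finned heat sinks, stand it upright on the fixture's bed with its flat side square and central against the sprung plate, and push steadily with about 10 N, so that the pointer stands between the two ridges, without ever driving the plate near the end of its travel. A colleague will bolt it on, so the program finishes while still holding and pushing; leave everything else on the bench where it is.

Things in the scene. Friction and masses are not known exactly. Their poses are not given: they have to be found in the camera images.
- heat_sink_mid (a point): Centre of the heat sink to be held: plain aluminium, 44 mm deep (x), 52 mm wide (y), 50 mm high (z), about 0.2 kg, standing on the bench; this point is half-way up (25 mm above its underside). Its flat side (solid 10 mm slab, 52 x 50 mm) faces its own +x; five upright 4 mm fins point to its -x, the two outer fins' outer sides flush with the slab's ends (so it can be gripped across its 52 mm width, along y). The smaller heat sink is not it.
- heat_sink_face (a point): Centre of the heat sink's flat side, 22 mm from heat_sink_mid along its +x, same axes.
- fixture: Gauge fixture, fixed to the bench: dark steel bed 190 x 90 mm, 8 mm thick; origin at the centre of its underside. Its +x is the direction of pushing. On the +x end stands an aluminium block (44 x 44 mm, top 48 mm above the bench, from x = 51 to 95 mm); the sprung plate is in front of it. The bed is clear from x = -95 mm up to the plate.
- plate_face (a point): Centre of the front face of the sprung steel plate (44 mm wide, 42 mm high, 10 mm thick; bottom 10 mm, top 52 mm above the bench). It looks to the fixture's -x; axes as the fixture's. Unloaded it lies at fixture x = 20 mm, y = 0, z = 31 mm and moves with the plate.
- gauge_plate (a joint): How far the sprung plate is pushed in, m: 0 unloaded, 0.018 at its end stop. Its springs push back with 3 N at the start plus 1 N per mm (10 N at 0.007). A thin pointer on top of the plate reaches back over the block; it is wholly between the two ridges on the block's top from 0.003 to 0.011 (6 to 14 N).
- zero_button (a joint): Travel of the zero button, m: 0 up, 0.006 fully down; it takes 5 N to push it fully down and springs back by itself.
- zero_button_top (a point): Centre of the top of the zero button, a grey round push button 28 mm across in a black collar 44 mm across (cap stands 10 mm above the collar when up), pressed straight down; 72 mm above the bench on top of the fixed grey readout box (100 x 130 x 50 mm). The other, small black knob on the box does nothing.
- small_sink: Bystander: small finned heat sink, 28 x 30 mm, 22 mm high; origin under its centre.
- solder_reel: Bystander: reel 56 mm across, 40 mm high, standing on its flange; origin under its centre.
- screwdriver: Bystander: screwdriver lying along its x; origin under its middle.
- tape_roll: Bystander: roll of tape lying flat, 64 mm across, 20 mm high; origin under its centre.
- capacitor: Bystander: upright can capacitor, 34 mm across, 45 mm high; origin under its centre.
- meter: Bystander: hand-held meter lying flat, 150 x 75 x 35 mm; origin under its centre.
- wrench: Bystander: wrench lying along its x; origin under its middle.
Not all that is in view belongs to the job. What is shaped like the part that bears heat_sink_mid but orange or yellow is not meant. Leave any blue look-alike of the fixture alone.

How it is judged:
On the way, in this order (a step that is already met when the one before it is completed fails the run):
1. zero button fully down with the sprung plate unloaded (value of joint zero_button above 0.005 m and value of joint gauge_plate below 0.002 m), for 0.05 s.
2. zero button back up, plate still unloaded (value of joint zero_button below 0.001 m and value of joint gauge_plate below 0.002 m), for 0.05 s.
At the end, for the whole second after the job is handed in: Robot holds the heat sink (over 3 N) for the last second: upright within 0.1 rad, on the bed within 5 mm, flat side on the plate within 4 mm, square within 0.12 rad, central within 8 mm, pressed with 6 to 14 N (plate in 2.5 to 11.5 mm), at rest; button up (contact force between heat_sink and gauge_plate between 6 and 14 N and value of joint gauge_plate between 0.0025 and 0.0115 m and x of heat_sink_face in the frame of plate_face between -0.004 and 0.004 m and y of heat_sink_mid in the frame of fixture between -0.008 and 0.008 m and z of heat_sink_mid in the frame of fixture between 0.028 and 0.038 m and angle between the x axis of heat_sink_mid and the x axis of fixture, either way round below 0.12 rad and angle between heat_sink_mid's own z axis and vertical below 0.1 rad and linear speed of heat_sink below 0.01 m/s and value of joint zero_button below 0.001 m and contact force between any of the fingers, the arm and heat_sink above 3 N); the arm keeps its last pose, push and grip.
It fails at once if sprung plate driven almost to its end stop (more than 15 mm) (value of joint gauge_plate above 0.015 m).
It fails at once if a bystander moved by more than 30 mm (distance of any of small_sink, solder_reel, screwdriver, tape_roll, capacitor, meter, wrench from where it was at the start of the episode above 0.03 m).
It also fails if it takes over 59 s, if anything falls off the work surface, if the arm or the gripper's body presses on something with over 40 N, if the wrist force passes 120 N, or if a joint passes its speed limit or range.

## Working session

There is one attempt and no reset: what is moved stays moved. The work goes in short steps, Python scripts to look and compute and a shell command to move; the robot and the scene stay as the last step left them, time stands still between calls to the robot, and variables do not carry over. Pictures are saved under pics/ and viewed, and the job is handed in when it is done.

```bash
mkdir -p pics; ls; python3 - <<'E'
from bench import sensors, read_camera, r
import cv2,numpy as np,pickle
s=sensors.get_state()
for k,v in s.items(): print(k,np.round(v,4).tolist())
print(r.grasp_offset)
d={}
for n in ("side","top","wrist"):
    c=read_camera(n); d[n]=c
    cv2.imwrite(f"pics/{n}0.png",c["color"][:,:,::-1])
    print(n,np.round(c["camera_matrix"],1).tolist(),np.round(c["R"],3).tolist(),np.round(c["t"],3).tolist())
pickle.dump(d,open("cams0.pkl","wb"))
E
```

```text
pics
time 0.0
q [-1.2328, 0.6293, 0.0385, 1.5183, -0.027, 0.9963, -0.02]
joint_velocities [0.001, 0.0009, 0.0007, -0.0002, 0.0011, 0.0015, -0.0001]
joint_torque [0.0005, -54.9719, 1.1434, -18.6636, -0.0523, 0.0236, 0.0002]
tool_pos [0.2551, 0.5971, 0.1685]
eef_rot [[-0.9196, 0.3929, -0.0007], [0.3929, 0.9196, -0.0017], [-0.0, -0.0018, -1.0]]
contact_force [0.5965, 0.2974, -0.034]
ft_torque [-0.0177, -0.0324, -0.0566]
width 0.0939
-0.0188
side [[475.6, 0.0, 318.0], [0.0, 475.6, 203.3], [0.0, 0.0, 1.0]] [[0.988, -0.157, 0.004], [-0.112, -0.718, -0.687], [0.111, 0.678, -0.727]] [-0.538, 0.111, 1.133]
top [[515.8, 0.0, 317.6], [0.0, 515.8, 211.8], [0.0, 0.0, 1.0]] [[-0.028, -1.0, 0.007], [-0.993, 0.027, -0.119], [0.119, -0.011, -0.993]] [0.018, 0.54, 1.403]
wrist [[332.4, 0.0, 325.6], [0.0, 332.4, 208.7], [0.0, 0.0, 1.0]] [[0.391, 0.92, -0.002], [0.887, -0.377, 0.266], [0.244, -0.106, -0.964]] [-0.651, -0.029, 0.391]
```

View pics/top0.png

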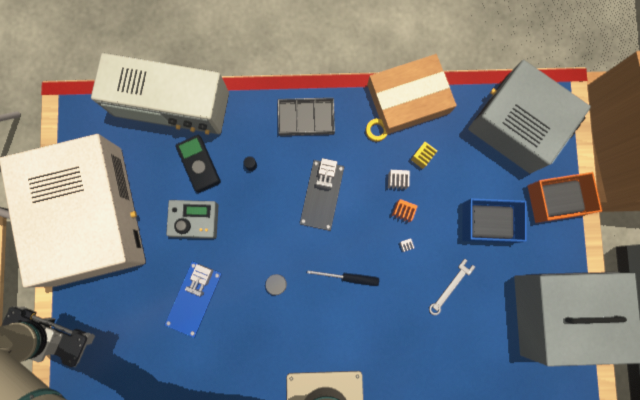

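View pics/side0.png

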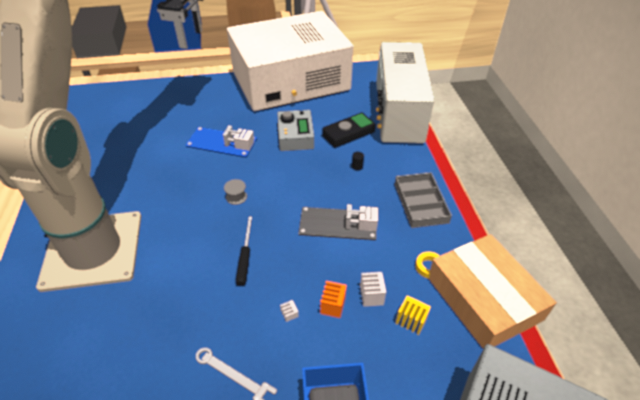

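View pics/wrist0.png

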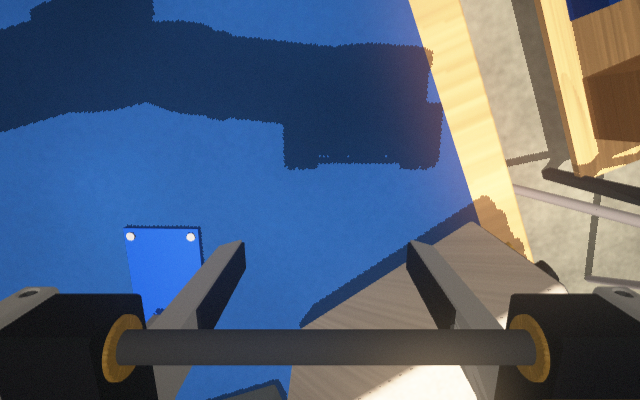

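Candidates, by top-view pixel:
- Heat sink: plain (399,179), orange (404,210), yellow (425,154), small (407,245). The plain large one is the part.
- Fixture: dark bed (323,195), blue look-alike (193,298). The dark one is meant.
- Button on the box at (191,219): a large round thing at (182,227) and small knobs. I'll check this in close crops.

```bash
python3 - <<'E'
import cv2,numpy as np,pickle
d=pickle.load(open("cams0.pkl","rb"))
t=d["top"]["color"][:,:,::-1]; s=d["side"]["color"][:,:,::-1]
def crop(im,x,y,w,h,k): return cv2.resize(im[y:y+h,x:x+w],None,fx=k,fy=k,interpolation=cv2.INTER_NEAREST)
a=crop(t,160,195,60,50,6); b=crop(s,270,100,60,50,6)
e=crop(t,295,145,150,120,4)
cv2.imwrite("pics/c1.png",np.hstack([a,b])); 
cv2.imwrite("pics/c2.png",e)
cv2.imwrite("pics/c3.png",crop(s,290,190,150,140,4))
E
```

```text
(no output)
```

View pics/c1.png

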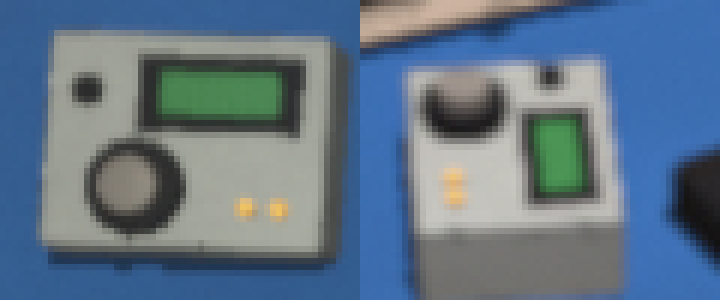

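View pics/c2.png

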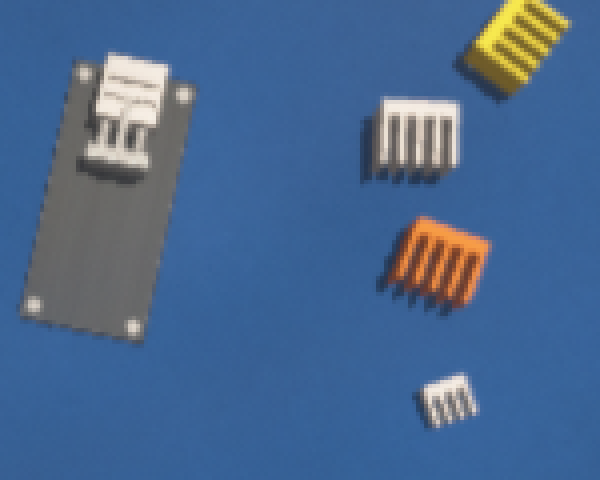

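View pics/c3.png

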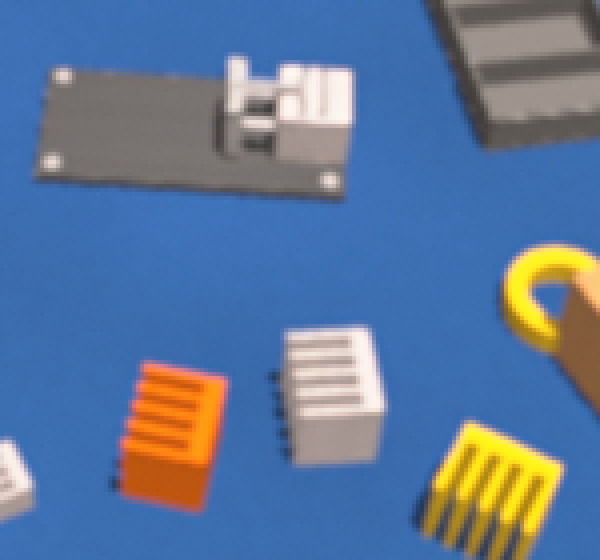

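Choice confirmed by the crops:
- **Heat sink:** the plain sink at (399,179), slab toward world +x.
- **Fixture:** the dark bed, with its block at the far end.
- **Button:** the grey cap in the black collar at about (181,226).

Now I'll measure these.

```bash
cat > h.py <<'E'
import cv2,numpy as np,pickle
def ray(c,uv,z):
    K,R,t=c["camera_matrix"],np.array(c["R"]),np.array(c["t"])
    C=-R.T@t; d=R.T@np.linalg.solve(K,[uv[0],uv[1],1.]); s=(z-C[2])/d[2]; return C+s*d
def proj(c,X):
    p=c["camera_matrix"]@(np.array(c["R"])@np.array(X)+c["t"]); return p[:2]/p[2]
def tri(obs):
    A=[];b=[]
    for c,uv in obs:
        R=np.array(c["R"]);C=-R.T@np.array(c["t"]);d=R.T@np.linalg.solve(c["camera_matrix"],[uv[0],uv[1],1.]);d/=np.linalg.norm(d)
        P=np.eye(3)-np.outer(d,d);A.append(P);b.append(P@C)
    A=np.vstack(A);b=np.hstack(b);x=np.linalg.lstsq(A,b,rcond=None)[0];return x,np.linalg.norm(A@x-b)
E
python3 - <<'E'
from h import *
d=pickle.load(open("cams0.pkl","rb"));T=d["top"];S=d["side"]
for n in d: print(n,"C",np.round(-np.array(d[n]["R"]).T@d[n]["t"],3))
c=lambda x,y,k=4,o=(295,145):((x+.0)/k+o[0]-.5,y/k+o[1]-.5)
# bed corners: +x left(y+), +x right, -x right, -x left
P=[ray(T,c(*p),.008)for p in[(75,60),(197,82),(143,342),(22,317)]]
print("corners",np.round(P,4).tolist()); cen=np.mean(P,0);dx=(P[0]+P[1]-P[2]-P[3])/2;dy=(P[0]+P[3]-P[1]-P[2])/2
print("fixture",cen,np.linalg.norm(dx),np.linalg.norm(dy),np.arctan2(dx[1],dx[0]),np.arctan2(-dy[0],dy[1]))
P=[ray(T,c(*p),.009)for p in[(84,73),(184,94),(133,328),(33,305)]]
print("screws cen",np.mean(P,0),np.arctan2(*((P[0]+P[1]-P[2]-P[3])[1::-1])))
P=[ray(S,c(*p,4,(290,190)),.009)for p in[(62,76),(52,162),(330,180)]]
print("side screws",np.round(P,4).tolist(),"mid diag",(P[0]+P[2])/2)
# sink top corners
P=[ray(T,c(*p),.05)for p in[(383,99),(461,101)]];e=P[0]-P[1]
print("sink slab top",np.round(P,4).tolist(),np.linalg.norm(e),"yaw",np.arctan2(-e[0],e[1]))
Q=[ray(S,c(*p,4,(290,190)),.05)for p in[(370,328),(384,407),(287,330),(290,416)]]
print("side slab",np.round(Q,4).tolist());e=Q[0]-Q[1];print(np.linalg.norm(e),np.arctan2(-e[0],e[1]))
b=c(127,185,6,(160,195));bs=c(466-360,87,6,(270,100))
print("button top",ray(T,b,.072),"side",ray(S,bs,.072),tri([(T,b),(S,bs)]))
P=[ray(T,c(*p,6,(160,195)),.05)for p in[(55,30),(332,38),(40,245),(322,253)]]
print("box",np.round(P,4).tolist())
E
```

```text
side C [ 0.419 -0.774  0.901]
top C [0.37  0.018 1.457]
wrist C [0.185 0.629 0.384]
corners [[0.6941, 0.0113, 0.008], [0.6757, -0.0755, 0.008], [0.4904, -0.031, 0.008], [0.5104, 0.0537, 0.008]]
fixture [ 0.5926507  -0.01037781  0.008     ] 0.18958431273836449 0.08790434916684495 -0.23119914790567542 -0.22032159617984
screws cen [ 0.59255845 -0.00981061  0.009     ] -0.24242680739888595
side screws [[0.5188, 0.0459, 0.009], [0.5027, -0.0242, 0.009], [0.6678, -0.0645, 0.009]] mid diag [ 0.59328379 -0.00925888  0.009     ]
sink slab top [[0.6514, -0.2015, 0.05], [0.6485, -0.2557, 0.05]] 0.054221152779972435 yaw -0.05299243165769116
side slab [[0.6534, -0.2019, 0.05], [0.6482, -0.2519, 0.05], [0.6086, -0.1962, 0.05], [0.5983, -0.2496, 0.05]]
0.05027336288439153 -0.10413049868590199
button top [0.50879959 0.37316259 0.072     ] side [0.51236768 0.36778281 0.072     ] (array([0.51111909, 0.37447389, 0.06697656]), np.float64(0.0025535671539635265))
box [[0.5833, 0.4119, 0.05], [0.5761, 0.2853, 0.05], [0.4847, 0.4182, 0.05], [0.4775, 0.2903, 0.05]]
```

```bash
python3 - <<'E'
from h import *
d=pickle.load(open("cams0.pkl","rb"));T=d["top"];S=d["side"]
for p in[(250,110),(352,88)]: print("cream base",ray(S,p,0))
# top front corners
for a,b in[((22,286),(229,53)),((143,262),(245,83)),((97,137),(350,45))]: pass
for z in(.1,.15,.2,.25): print(z,ray(T,(130,265),z),ray(T,(100,140),z),ray(S,(246,80),z),ray(S,(351,67),z))
E
```

```text
cream base [0.40548667 0.50623296 0.        ]
cream base [0.75397548 0.57981113 0.        ]
0.1 [0.40563225 0.49763091 0.1       ] [0.74223608 0.58291141 0.1       ] [0.4041911  0.52197733 0.1       ] [0.73816456 0.54703336 0.1       ]
0.15 [0.4043047  0.47997446 0.15      ] [0.72850595 0.5621127  0.15      ] [0.40508634 0.4411546  0.15      ] [0.71822452 0.46464748 0.15      ]
0.2 [0.40297714 0.46231801 0.2       ] [0.71477581 0.54131398 0.2       ] [0.40598159 0.36033186 0.2       ] [0.69828449 0.3822616  0.2       ]
0.25 [0.40164959 0.44466156 0.25      ] [0.70104568 0.52051527 0.25      ] [0.40687683 0.27950913 0.25      ] [0.67834445 0.29987573 0.25      ]
```

```bash
python3 -m pendant '[[[-3,-1,0],[0,0,0],1],[[-7,-2.3,0],[0,0,0],1],[[-11,-3.6,0],[0,0,0],1],[[-15,-5,0],[0,0,0],1],[[-19,-6.3,0],[0,0,0],1]]' 20
python3 -m pendant '[[[-4,-1.3,0],[0,0,0],1],[[-8,-2.6,0],[0,0,0],1],[[-11,-3.7,1],[0,0,0],1],[[-12.5,-4.1,3],[0,0,0],1],[[-12.5,-4.1,4],[0,0,0],1]]'; python3 - <<'E'
from bench import *
from h import *
c=read_camera("wrist");cv2.imwrite("pics/w1.png",c["color"][:,:,::-1]);pickle.dump(c,open("w1.pkl","wb"))
s=sensors.get_state();print(s["time"],s["tool_pos"],s["width"],s["contact_force"],s["eef_rot"])
print(proj(c,[.5105,.371,.072]))
E
```

```text
time: 0.57
tool_pos: [0.4046, 0.4642, 0.1685]
eef_rot: [[-0.92, 0.392, -0.001], [0.392, 0.92, -0.002], [0.0, -0.002, -1.0]]
contact_force: [2.3, -0.4, -0.1]
width: 0.0642
time: 0.98
tool_pos: [0.5074, 0.3715, 0.1269]
eef_rot: [[-0.917, 0.4, 0.0], [0.4, 0.917, -0.006], [-0.003, -0.005, -1.0]]
contact_force: [-0.3, -0.7, -0.2]
width: 0.0305
1.0333 [0.50339619 0.37364431 0.12505243] 0.026719010437478062 [-0.65754668  0.62593076 -0.77115344] [[-0.91796938  0.39662425 -0.00462877]
 [ 0.39664706  0.91795085 -0.00611186]
 [ 0.00182487 -0.00744648 -0.99997061]]
[325.01159385 214.66986873]
```

View pics/w1.png

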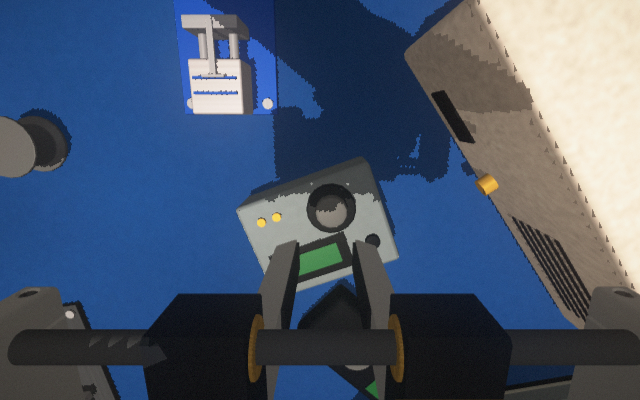

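The wrist view shows the cap's centre at about (331,209), and the top-view estimate projects to (325,215). I'll refine the position and work out the shift.

```bash
cat > go.py <<'E'
import sys,numpy as np
from bench import sensors
s=sensors.get_state();R=np.array(s["eef_rot"]);p=np.array(s["tool_pos"])
def to(x,y,z,yaw=None):
    print("pos",np.round(p,4),"shift cm",np.round(R.T@(np.array([x,y,z])-p)*100,2))
    from scipy.spatial.transform import Rotation as Ro
    if yaw is not None: # yaw = direction of tool y axis in world
        ty=np.array([np.cos(yaw),np.sin(yaw),0]);tz=np.array([0,0,-1.]);tx=np.cross(ty,tz)
        D=np.c_[tx,ty,tz];print("turn",np.round(Ro.from_matrix(R.T@D).as_rotvec(),3))
if __name__=="__main__":
    a=list(map(float,sys.argv[1:]));to(*a)
    print("t",s["time"],"F",np.round(s["contact_force"],2),"w",round(float(s["width"]),4))
E
python3 - <<'E'
from h import *
c=pickle.load(open("w1.pkl","rb"));w=ray(c,(331,209),.072);print(w)
E
python3 go.py .5095 .371 .08
```

```text
[0.50793298 0.37761874 0.072     ]
pos [0.5034 0.3736 0.1251] shift cm [-0.67  0.03  4.5 ]
t 1.0333 F [-0.66  0.63 -0.77] w 0.0267
```

```bash
python3 -m pendant '[[[-0.5,0.3,1],[0,0,0],1],[[-0.5,0.3,2.5],[0,0,0],1],[[-0.5,0.3,4],[0,0,0],1],[[-0.5,0.3,4.3],[0,0,0],1],[[-0.5,0.3,4.3],[0,0,0],1]]'; python3 go.py .509 .3745 .064; python3 - <<'E'
from bench import *
from h import *
o=[]
for n in("wrist","side","top"):
    c=read_camera(n);im=c["color"][:,:,::-1]
    if n=="side": im=cv2.resize(im[80:180,230:390],None,fx=4,fy=4)
    cv2.imwrite(f"pics/{n}2.png",im)
E
```

```text
time: 1.45
tool_pos: [0.5072, 0.3753, 0.0809]
eef_rot: [[-0.919, 0.394, -0.007], [0.394, 0.919, -0.007], [0.004, -0.009, -1.0]]
contact_force: [-0.6, -0.4, -0.8]
width: 0.0003
pos [0.5072 0.3753 0.0809] shift cm [-0.21  0.01  1.69]
t 1.45 F [-0.6  -0.4  -0.81] w 0.0003
```

View pics/side2.png

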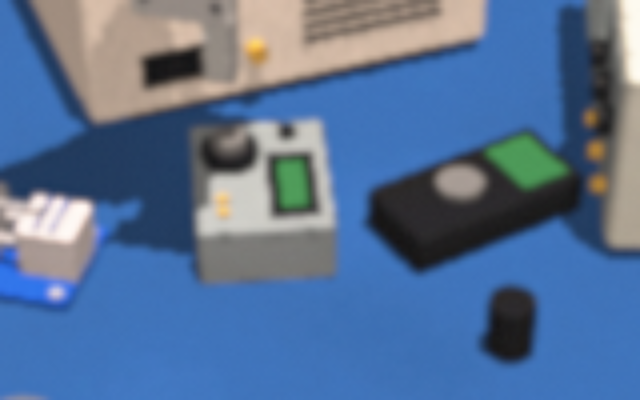

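View pics/wrist2.png

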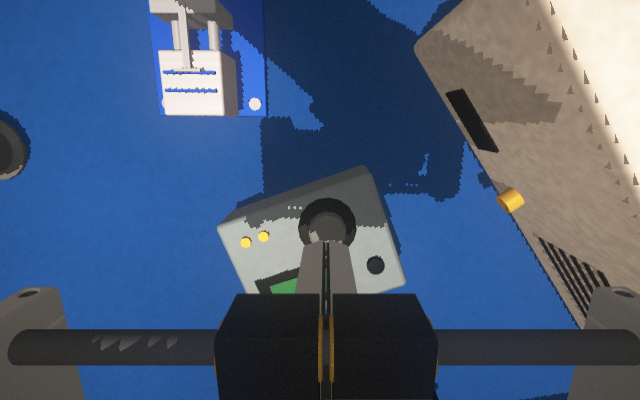

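```bash
python3 - <<'E'
from bench import *
from h import *
s=sensors.get_state();p=s["tool_pos"];print(p,s["time"])
for n in("wrist","side","top"):
    c=read_camera(n);print(n,proj(c,p),proj(c,[.509,.3745,.072]))
    if n!="wrist":
        u,v=map(int,proj(c,p));im=c["color"][:,:,::-1][v-40:v+30,u-45:u+45];cv2.imwrite(f"pics/{n}3.png",cv2.resize(im,None,fx=7,fy=7))
E
```

```text
[0.50914046 0.37545651 0.08297081] 1.6
wrist [323.29134174 233.32682325] [322.17928356 228.51040488]
side [285.60066799 109.43821247] [285.76107371 112.74789212]
top [178.75203692 224.84778336] [180.16867766 225.27290399]
```

View pics/side3.png

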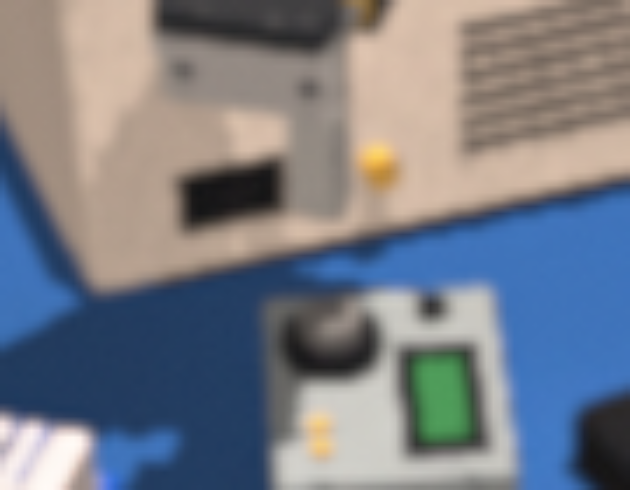

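View pics/top3.png

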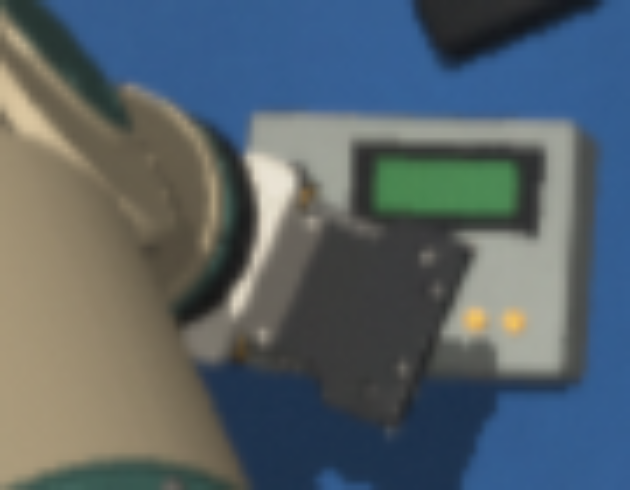

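Both the side view (fingertip near px 286,99; TCP projects to 286,109) and the wrist view suggest the visible fingertips end above the reported TCP. Laterally they agree. I'll go down in small steps and watch the force.

```bash
python3 -m pendant '[[[0,0,0.4],[0,0,0],1],[[0,0,0.8],[0,0,0],1],[[0,0,1.0],[0,0,0],1]]'; python3 go.py .509 .3745 .066
```

```text
time: 2.0
tool_pos: [0.5091, 0.3746, 0.0726]
eef_rot: [[-0.918, 0.396, -0.004], [0.396, 0.918, -0.005], [0.001, -0.006, -1.0]]
contact_force: [0.1, -0.3, -0.5]
width: 0.0004
pos [0.5091 0.3746 0.0726] shift cm [ 0.01 -0.01  0.66]
t 2.0 F [ 0.11 -0.27 -0.48] w 0.0004
```

```bash
python3 -m pendant '[[[0,0,0.3],[0,0,0],1],[[0,0,0.5],[0,0,0],1],[[0,0,0.5],[0,0,0],1]]'; python3 go.py .509 .3745 .066
```

```text
time: 2.25
tool_pos: [0.5087, 0.3742, 0.0668]
eef_rot: [[-0.918, 0.396, -0.005], [0.396, 0.918, -0.006], [0.002, -0.007, -1.0]]
contact_force: [-0.1, -0.3, -0.4]
width: 0.0006
pos [0.5087 0.3742 0.0668] shift cm [-0.01  0.04  0.08]
t 2.25 F [-0.07 -0.25 -0.39] w 0.0006
```

No contact at z = 0.067, so the visible offset is real or I am off the cap. I'll look again.

```bash
python3 - <<'E'
from bench import *
from h import *
s=sensors.get_state();p=s["tool_pos"]
c=read_camera("side");im=c["color"][:,:,::-1][65:145,240:340];print(proj(c,p),p)
w=read_camera("wrist");iw=w["color"][:,:,::-1][150:310,220:430];print(proj(w,p))
cv2.imwrite("pics/s4.png",cv2.resize(im,None,fx=7,fy=7));cv2.imwrite("pics/w4.png",cv2.resize(iw,None,fx=3.5,fy=3.5))
E
```

```text
[285.76160852 114.27529432] [0.50873108 0.37420611 0.06681193]
[322.9542762 233.0040593]
```

View pics/s4.png

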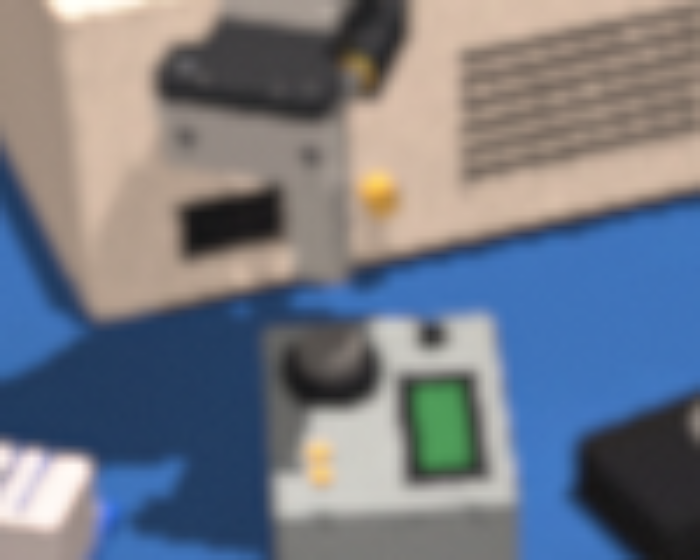

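View pics/w4.png

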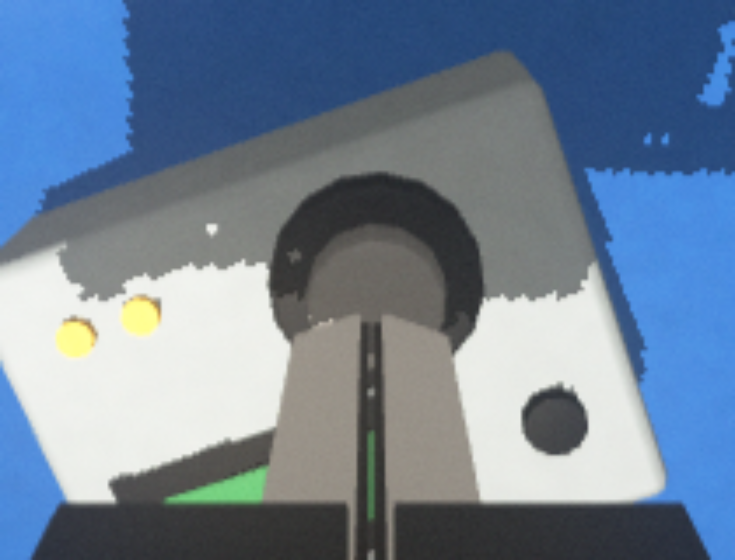

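```bash
python3 - <<'E'
from bench import *
from h import *
s=sensors.get_state();p=np.array(s["tool_pos"]);R=np.array(s["eef_rot"])
w=read_camera("wrist");S=read_camera("side")
for dz in(0,-.02,-.03,-.04):
    print(dz,[np.round(proj(w,p+R@[dx,0,dz]),1).tolist() for dx in(-.008,0,.008)],np.round(proj(S,p+R@[0,0,dz]),1).tolist())
E
```

```text
0 [[323.2, 244.3], [323.2, 233.3], [323.2, 222.2]] [285.9, 114.1]
-0.02 [[323.0, 255.9], [323.0, 244.1], [323.0, 232.0]] [285.6, 108.4]
-0.03 [[322.9, 262.6], [322.9, 250.3], [322.9, 237.7]] [285.4, 105.5]
-0.04 [[322.8, 269.9], [322.8, 257.0], [322.8, 243.9]] [285.3, 102.5]
```

Both views put the real fingertip about 32 mm short of the reported TCP along the tool axis. So I expect the cap at a reported z of about 0.040, and I'll creep down to it.

```bash
python3 -m pendant '[[[0,0,0.6],[0,0,0],1],[[0,0,1.2],[0,0,0],1],[[0,0,1.7],[0,0,0],1],[[0,0,1.9],[0,0,0],1]]'; python3 go.py .509 .3745 .04
```

```text
time: 2.78
tool_pos: [0.5084, 0.374, 0.0474]
eef_rot: [[-0.918, 0.396, -0.005], [0.396, 0.918, -0.006], [0.002, -0.008, -1.0]]
contact_force: [0.4, 0.1, -0.6]
width: 0.0006
pos [0.5084 0.374  0.0474] shift cm [-0.03  0.07  0.74]
t 2.7833 F [ 0.35  0.09 -0.63] w 0.0006
```

```bash
python3 -m pendant '[[[0,0,0.2],[0,0,0],1],[[0,0,0.4],[0,0,0],1],[[0,0,0.4],[0,0,0],1]]'
```

```text
time: 3.03
tool_pos: [0.5082, 0.3737, 0.0428]
eef_rot: [[-0.918, 0.396, -0.006], [0.396, 0.918, -0.007], [0.002, -0.009, -1.0]]
contact_force: [-0.3, -0.1, -0.9]
width: 0.0007
```

```bash
python3 -m pendant '[[[0,0,0.2],[0,0,0],1],[[0,0,0.4],[0,0,0],1],[[0,0,0.4],[0,0,0],1]]'
```

```text
time: 3.28
tool_pos: [0.5079, 0.3736, 0.0384]
eef_rot: [[-0.918, 0.396, -0.006], [0.396, 0.918, -0.007], [0.003, -0.009, -1.0]]
contact_force: [0.3, 0.3, -0.7]
width: 0.0003
```

```bash
python3 -m pendant '[[[0,0,0.2],[0,0,0],1],[[0,0,0.3],[0,0,0],1],[[0,0,0.3],[0,0,0],1]]'; python3 - <<'E'
from bench import *
from h import *
s=sensors.get_state();p=s["tool_pos"]
c=read_camera("side");im=c["color"][:,:,::-1][75:145,240:340]
w=read_camera("wrist");iw=w["color"][:,:,::-1][150:310,220:430]
cv2.imwrite("pics/s5.png",cv2.resize(im,None,fx=7,fy=7));cv2.imwrite("pics/w5.png",cv2.resize(iw,None,fx=3.5,fy=3.5))
E
```

```text
time: 3.53
tool_pos: [0.5081, 0.3737, 0.0355]
eef_rot: [[-0.918, 0.396, -0.006], [0.396, 0.918, -0.007], [0.002, -0.008, -1.0]]
contact_force: [-0.1, -0.4, 1.4]
width: 0.0002
```

View pics/s5.png

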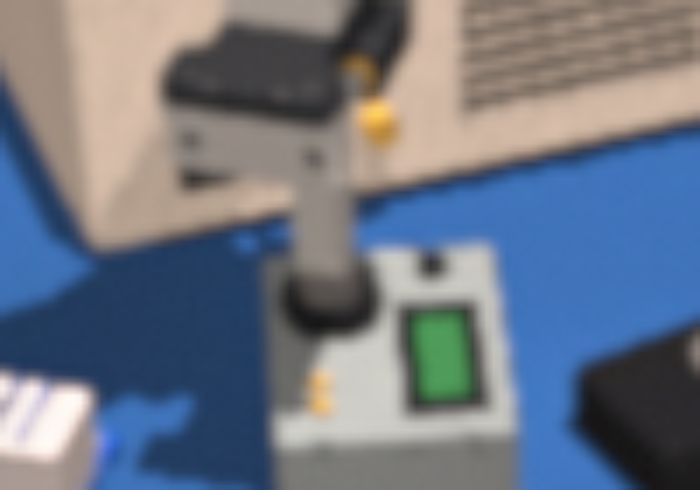

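View pics/w5.png

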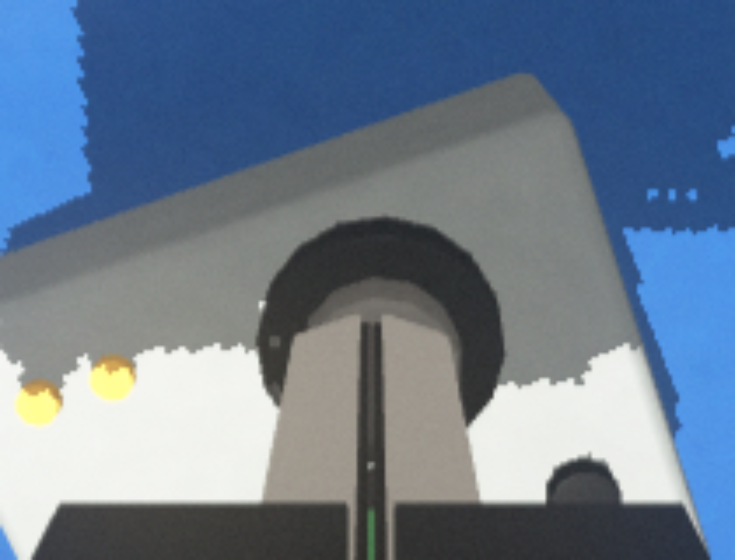

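Contact (about +2 N), with the tip well centred on the cap. The fingertip is therefore about 35 mm behind the reported TCP. Pressing fully down.

```bash
python3 -m pendant '[[[0,0,0.3],[0,0,0],1],[[0,0,0.6],[0,0,0],1],[[0,0,0.7],[0,0,0],1],[[0,0,0.7],[0,0,0],1]]'
```

```text
time: 3.97
tool_pos: [0.5083, 0.3738, 0.0301]
eef_rot: [[-0.918, 0.396, -0.005], [0.396, 0.918, -0.006], [0.002, -0.008, -1.0]]
contact_force: [-2.8, -2.3, 12.1]
width: 0.0003
```

12 N is more than the 5 N needed, so the button is bottomed. I'll hold briefly, then lift.

```bash
python3 -m pendant '[[[0,0,0.1],[0,0,0],1],[[0,0,0.1],[0,0,0],1]]'; python3 -m pendant '[[[0,0,-1],[0,0,0],1],[[0,0,-2.5],[0,0,0],1],[[0,0,-5],[0,0,0],1],[[0,0,-8.5],[0,0,0],0.8],[[0,0,-12],[0,0,0],0.5]]'; python3 go.py .628 -.226 .15 1.5
```

```text
time: 4.13
tool_pos: [0.5083, 0.3738, 0.0301]
eef_rot: [[-0.918, 0.396, -0.005], [0.396, 0.918, -0.006], [0.002, -0.008, -1.0]]
contact_force: [-2.1, -2.0, 10.3]
width: 0.0004
time: 4.55
tool_pos: [0.508, 0.3739, 0.1506]
eef_rot: [[-0.918, 0.396, -0.007], [0.396, 0.918, -0.008], [0.003, -0.01, -1.0]]
contact_force: [0.4, 0.6, -0.3]
width: 0.0107
pos [0.508  0.3739 0.1506] shift cm [-34.8  -50.31   0.43]
turn [-0.009 -0.005 -0.337]
t 4.55 F [ 0.44  0.6  -0.26] w 0.0107
```

```bash
python3 -m pendant '[[[-1.7,-2.5,0],[0,0,-0.07],0.3],[[-4,-5.8,0],[0,0,-0.14],0.1],[[-6.3,-9.1,0],[0,0,-0.2],0],[[-8.6,-12.4,0],[0,0,-0.27],0],[[-10.9,-15.7,0],[0,0,-0.337],0]]'; python3 go.py .628 -.226 .13 1.5
```

```text
time: 4.97
tool_pos: [0.5457, 0.1847, 0.1519]
eef_rot: [[-0.998, 0.067, -0.007], [0.067, 0.998, -0.008], [0.006, -0.008, -1.0]]
contact_force: [0.3, 0.5, 0.2]
width: 0.0436
pos [0.5457 0.1847 0.1519] shift cm [-10.96 -40.41   2.46]
turn [-0.008 -0.006  0.004]
t 4.9667 F [0.3  0.54 0.24] w 0.0436
```

```bash
python3 -m pendant '[[[-0.9,-3.8,0],[0,0,0],0],[[-1.9,-7.8,0],[0,0,0],0],[[-2.9,-11.8,0],[0,0,0],0],[[-3.9,-15.8,0],[0,0,0],0],[[-4.8,-19.2,0],[0,0,0],0]]'; python3 - <<'E'
from bench import *
from h import *
c=read_camera("wrist");cv2.imwrite("pics/w6.png",c["color"][:,:,::-1]);pickle.dump(c,open("w6.pkl","wb"))
for X in([.5928,-.0098,.008],[.628,-.226,.05]):print(proj(c,X))
E
python3 go.py .628 -.226 .13 1.5
```

```text
time: 5.38
tool_pos: [0.5807, -0.0136, 0.1533]
eef_rot: [[-0.998, 0.068, -0.007], [0.068, 0.998, -0.009], [0.007, -0.01, -1.0]]
contact_force: [-0.1, 0.2, -0.5]
width: 0.0769
[329.79417824 199.95692761]
[124.31618689 255.37095227]
pos [ 0.5819 -0.0236  0.1534] shift cm [ -6.19 -19.78   2.62]
turn [-0.016 -0.005 -0.007]
t 5.4333 F [ 0.57 -5.92  0.26] w 0.0814
```

View pics/w6.png

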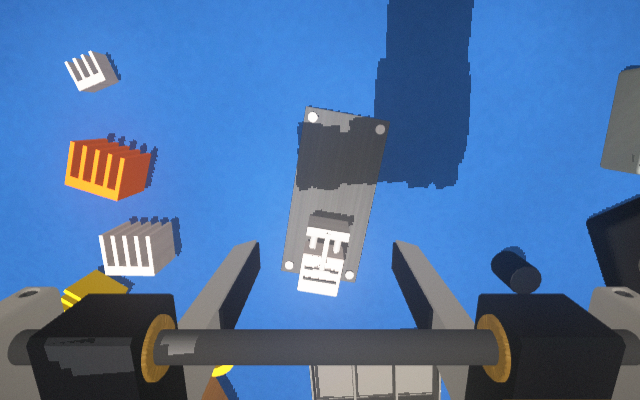

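The wrist view shows the four fixture screws at (313,117), (380,129), (289,266) and (349,275), and the plain sink at about (137,250). I'll settle the arm over the sink and cross-check.

```bash
python3 - <<'E'
from h import *
c=pickle.load(open("w6.pkl","rb"))
P=[ray(c,p,.009)for p in[(313,117),(380,129),(289,266),(349,275)]]
print(np.round(P,4).tolist(),np.mean(P,0)); e=(P[2]+P[3]-P[0]-P[1]);print(np.arctan2(e[1],e[0]))
E
python3 -m pendant '[[[-1.3,-4,0],[0,0,0],0],[[-2.5,-8,0],[0,0,0],0],[[-3.7,-12,0],[0,0,0],0],[[-4.9,-16,0],[0,0,0],0],[[-6,-19,0],[0,0,0],0]]'
python3 -m pendant '[[[0,0,0],[0,0,0],0]]'
python3 - <<'E'
from bench import *
from h import *
c=read_camera("wrist");cv2.imwrite("pics/w7.png",c["color"][:,:,::-1]);pickle.dump(c,open("w7.pkl","wb"))
for X in([.628,-.226,.05],[.65,-.228,.05]):print(proj(c,X))
E
python3 go.py .628 -.226 .13 1.5
```

```text
[[0.5026, -0.0216, 0.009], [0.5194, 0.0478, 0.009], [0.6692, -0.0628, 0.009], [0.6852, 0.0071, 0.009]] [ 0.59408289 -0.00738316  0.009     ]
-0.24137976958306695
time: 5.85
tool_pos: [0.6255, -0.2151, 0.1561]
eef_rot: [[-0.997, 0.078, -0.007], [0.078, 0.997, -0.016], [0.005, -0.016, -1.0]]
contact_force: [0.4, 1.0, 0.2]
width: 0.094
time: 5.93
tool_pos: [0.625, -0.2271, 0.1559]
eef_rot: [[-0.996, 0.089, -0.006], [0.089, 0.996, -0.023], [0.004, -0.024, -1.0]]
contact_force: [0.1, -2.1, 0.1]
width: 0.094
[328.13056215 200.18417383]
[328.01860748 221.40244128]
pos [ 0.6245 -0.2222  0.1556] shift cm [-0.39 -0.29  2.56]
turn [-0.02  -0.006 -0.016]
t 5.9833 F [-0.69 -0.92 -0.6 ] w 0.0942
```

View pics/w7.png

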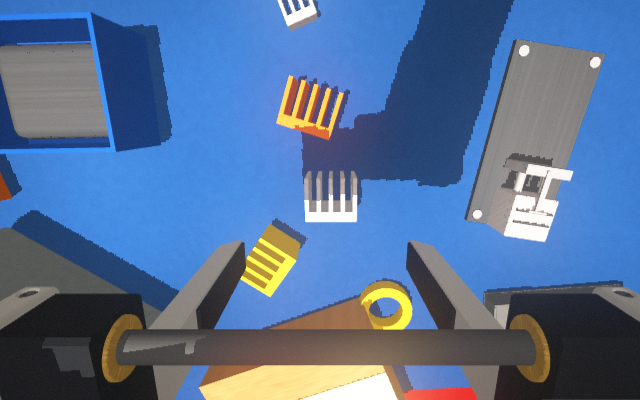

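```bash
python3 - <<'E'
from h import *
c=pickle.load(open("w7.pkl","rb"))
im=c["color"];hsv=cv2.cvtColor(im,cv2.COLOR_RGB2HSV)
P=[ray(c,p,.05)for p in[(305,221),(357,221),(305,172),(357,172)]];print("slab edge/fins top",np.round(P,4).tolist())
for n,ps in(("yellow top",[(242,275),(268,295),(297,257),(268,238)]),("yellow z0",[(303,238),(280,220)]),("orange",[(278,122),(330,138),(347,95),(290,75)])):
    for z in(0,.05):print(n,z,np.round([ray(c,p,z)[:2] for p in ps],3).tolist())
m=cv2.inRange(hsv,(0,0,140),(180,60,255));m[:160]=0;m[235:]=0;m[:,:290]=0;m[:,370:]=0
ys,xs=np.nonzero(m);print(xs.min(),xs.max(),ys.min(),ys.max())
cv2.imwrite("pics/w7c.png",cv2.resize(im[150:300,230:380,::-1],None,fx=4,fy=4))
E
```

```text
slab edge/fins top [[0.6477, -0.2512, 0.05], [0.6519, -0.1988, 0.05], [0.598, -0.246, 0.05], [0.6023, -0.1957, 0.05]]
yellow top 0 [[0.726, -0.342], [0.756, -0.313], [0.707, -0.271], [0.68, -0.303]]
yellow top 0.05 [[0.702, -0.325], [0.728, -0.3], [0.686, -0.264], [0.663, -0.291]]
yellow z0 0 [[0.684, -0.262], [0.659, -0.286]]
yellow z0 0.05 [[0.666, -0.255], [0.645, -0.276]]
orange 0 [[0.549, -0.275], [0.571, -0.22], [0.528, -0.198], [0.503, -0.256]]
orange 0.05 [[0.549, -0.266], [0.568, -0.219], [0.531, -0.2], [0.509, -0.25]]
304 357 171 221
```

View pics/w7c.png

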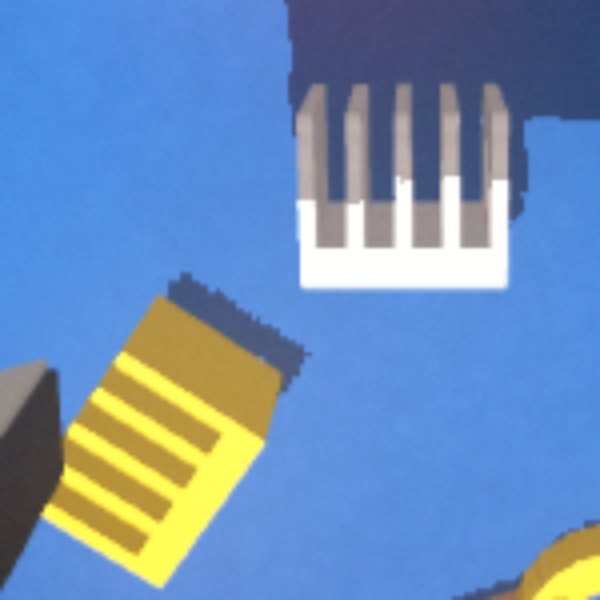

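Yaw and position agree between the views: sink centre about (0.628, -0.2235), yaw about -0.075.

```bash
python3 go.py .628 -.2235 .05 1.496
```

```text
pos [ 0.6245 -0.2222  0.1556] shift cm [-0.42  0.11 10.55]
turn [-0.02  -0.006 -0.012]
t 5.9833 F [-0.69 -0.92 -0.6 ] w 0.0942
```

```bash
python3 -m pendant '[[[-0.4,0,1],[-0.02,-0.006,-0.012],0.15],[[-0.4,0,4],[-0.02,-0.006,-0.012],0.2],[[-0.4,0.1,7],[-0.02,-0.006,-0.012],0.2],[[-0.4,0.1,9],[-0.02,-0.006,-0.012],0.2],[[-0.4,0.1,9.5],[-0.02,-0.006,-0.012],0.2]]'; python3 -m pendant '[[[0,0,0],[0,0,0],0.2]]'; python3 go.py .628 -.2235 -.025 1.496; python3 - <<'E'
from bench import *
from h import *
c=read_camera("wrist");cv2.imwrite("pics/w8.png",c["color"][:,:,::-1]);pickle.dump(c,open("w8.pkl","wb"))
E
```

```text
time: 6.4
tool_pos: [0.6248, -0.2205, 0.0566]
eef_rot: [[-0.997, 0.073, -0.007], [0.073, 0.997, 0.003], [0.007, 0.003, -1.0]]
contact_force: [0.0, 0.8, 0.2]
width: 0.0753
time: 6.48
tool_pos: [0.6242, -0.2191, 0.0556]
eef_rot: [[-0.997, 0.072, -0.009], [0.072, 0.997, 0.005], [0.009, 0.004, -1.0]]
contact_force: [-0.5, 0.8, 0.4]
width: 0.0755
pos [ 0.6242 -0.2191  0.0556] shift cm [-0.49 -0.44  8.06]
turn [ 0.004 -0.009  0.003]
t 6.4833 F [-0.49  0.75  0.42] w 0.0755
```

View pics/w8.png

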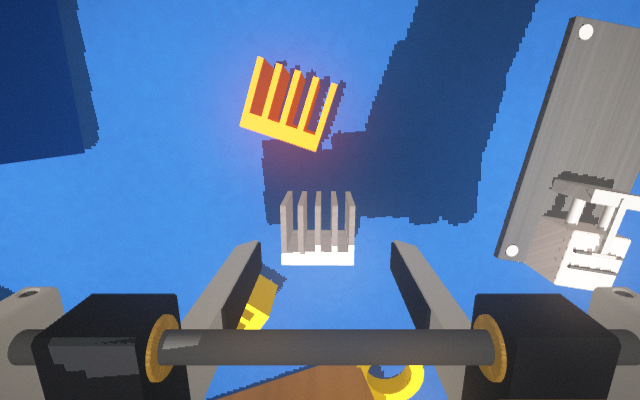

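```bash
python3 -m pendant '[[[-0.5,-0.45,1],[0,-0.009,0],0.2],[[-0.5,-0.45,3],[0,-0.009,0],0.2],[[-0.5,-0.45,5.5],[0,-0.009,0],0.2],[[-0.5,-0.45,7.4],[0,-0.009,0],0.2],[[-0.5,-0.45,8],[0,-0.009,0],0.2]]'; python3 -m pendant '[[[0,0,0],[0,0,0],0.2]]'; python3 go.py .628 -.2235 -.025 1.496; python3 - <<'E'
from bench import *
from h import *
c=read_camera("wrist");S=read_camera("side")
a=c["color"][150:330,200:450,::-1];b=S["color"][230:330,320:440,::-1]
cv2.imwrite("pics/w9.png",cv2.resize(a,None,fx=3,fy=3));cv2.imwrite("pics/s9.png",cv2.resize(b,None,fx=5,fy=5))
E
```

```text
time: 6.95
tool_pos: [0.6271, -0.2224, -0.0261]
eef_rot: [[-0.997, 0.071, -0.002], [0.071, 0.997, 0.005], [0.003, 0.005, -1.0]]
contact_force: [-0.5, -0.3, -0.2]
width: 0.0754
time: 7.03
tool_pos: [0.627, -0.2223, -0.0267]
eef_rot: [[-0.997, 0.071, -0.003], [0.071, 0.997, 0.006], [0.003, 0.005, -1.0]]
contact_force: [0.5, -0.8, -0.4]
width: 0.0752
pos [ 0.627  -0.2223 -0.0267] shift cm [-0.1  -0.11 -0.17]
turn [ 0.005 -0.003  0.003]
t 7.0333 F [ 0.49 -0.75 -0.42] w 0.0752
```

View pics/w9.png

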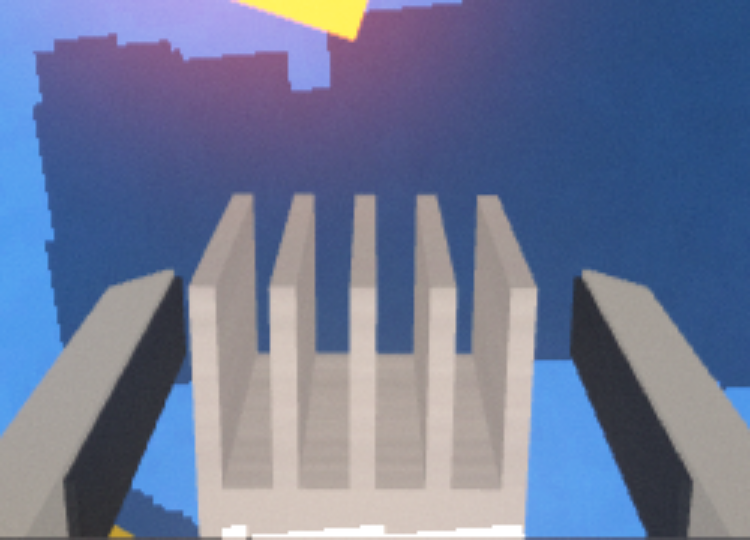

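View pics/s9.png

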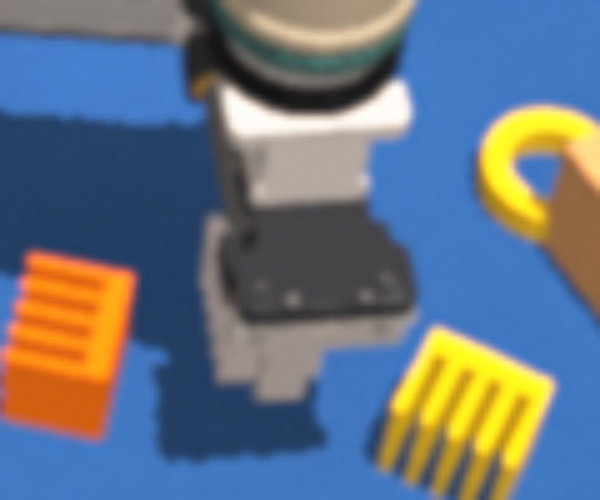

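The jaws straddle the sink squarely. Closing.

```bash
python3 -m pendant '[[[-0.1,0,0],[0,0,0],0.45],[[-0.1,0,0],[0,0,0],0.5],[[-0.1,0,0],[0,0,0],0.6],[[-0.1,0,0],[0,0,0],0.7],[[-0.1,0,0],[0,0,0],0.7]]' 40;python3 -m pendant '[[[0,0,0],[0,0,0],0.8],[[0,0,0],[0,0,0],0.8],[[0,0,0],[0,0,0],0.8]]'
```

```text
time: 7.55
tool_pos: [0.6298, -0.2233, -0.0242]
eef_rot: [[-0.997, 0.072, 0.001], [0.072, 0.997, 0.004], [-0.001, 0.004, -1.0]]
contact_force: [0.0, 0.0, 2.8]
width: 0.0521
time: 7.8
tool_pos: [0.6297, -0.2232, -0.0242]
eef_rot: [[-0.997, 0.071, 0.001], [0.071, 0.997, 0.004], [-0.001, 0.004, -1.0]]
contact_force: [-0.5, 0.5, 1.0]
width: 0.052
```

Gripped at 52.0 mm opening. Lifting.

```bash
python3 -m pendant '[[[0,0,-1],[0,0,0],0.8],[[0,0,-3],[0,0,0],0.8],[[0,0,-6],[0,0,0],0.8],[[0,0,-8.5],[0,0,0],0.8],[[0,0,-9],[0,0,0],0.8]]'; python3 go.py .5526 .0014 .07 1.333
```

```text
time: 8.22
tool_pos: [0.6327, -0.2245, 0.0707]
eef_rot: [[-0.997, 0.072, 0.008], [0.072, 0.997, 0.002], [-0.008, 0.002, -1.0]]
contact_force: [1.5, -0.2, -1.3]
width: 0.0516
pos [ 0.6327 -0.2245  0.0707] shift cm [ 9.6  21.96  0.05]
turn [0.003 0.008 0.166]
t 8.2167 F [ 1.5  -0.23 -1.3 ] w 0.0516
```

```bash
python3 -m pendant '[[[1.2,2.7,0],[0,0.008,0.03],0.8],[[2.6,6,0],[0,0.008,0.06],0.8],[[4,9.3,0],[0,0.008,0.1],0.8],[[5.4,12.6,0],[0,0.008,0.13],0.8],[[6.8,15.8,0],[0,0.008,0.166],0.8]]'; python3 -m pendant '[[[0.5,0.9,0],[0,0,0],0.8],[[1,2,0],[0,0,0],0.8],[[1,2,0],[0,0,0],0.8]]'; python3 go.py .5526 .0014 .07 1.333
```

```text
time: 8.63
tool_pos: [0.5747, -0.0602, 0.0701]
eef_rot: [[-0.972, 0.237, -0.001], [0.237, 0.972, 0.004], [0.002, 0.003, -1.0]]
contact_force: [0.2, 0.8, -2.5]
width: 0.0518
time: 8.88
tool_pos: [0.5693, -0.0356, 0.07]
eef_rot: [[-0.972, 0.233, -0.002], [0.233, 0.972, 0.005], [0.003, 0.004, -1.0]]
contact_force: [-0.1, -0.3, -2.1]
width: 0.052
pos [ 0.5693 -0.0356  0.07  ] shift cm [2.49 3.21 0.02]
turn [ 0.004 -0.003  0.002]
t 8.8833 F [-0.07 -0.25 -2.06] w 0.052
```

```bash
python3 -m pendant '[[[1,1.2,0],[0,0,0],0.8],[[2,2.5,0],[0,0,0],0.8],[[2.5,3.2,0],[0,0,0],0.8],[[2.5,3.2,0],[0,0,0],0.8],[[2.5,3.2,0],[0,0,0],0.8]]'; python3 go.py .5526 .0014 .0 1.333;  python3 - <<'E'
from bench import *
from h import *
for n in("wrist","side","top"):
    c=read_camera(n);pickle.dump(c,open(n+"10.pkl","wb"));im=c["color"][:,:,::-1]
    if n=="side": im=cv2.resize(im[140:260,270:430],None,fx=5,fy=5)
    if n=="top": im=cv2.resize(im[130:240,270:400],None,fx=5,fy=5)
    cv2.imwrite(f"pics/{n}10.png",im)
E
```

```text
time: 9.3
tool_pos: [0.5532, -0.0, 0.0702]
eef_rot: [[-0.972, 0.234, -0.001], [0.234, 0.972, 0.004], [0.002, 0.004, -1.0]]
contact_force: [0.1, 0.0, -2.2]
width: 0.052
pos [ 0.5532 -0.      0.0702] shift cm [0.08 0.1  7.02]
turn [ 0.004 -0.002  0.002]
t 9.3 F [ 0.06  0.01 -2.18] w 0.052
```

View pics/wrist10.png

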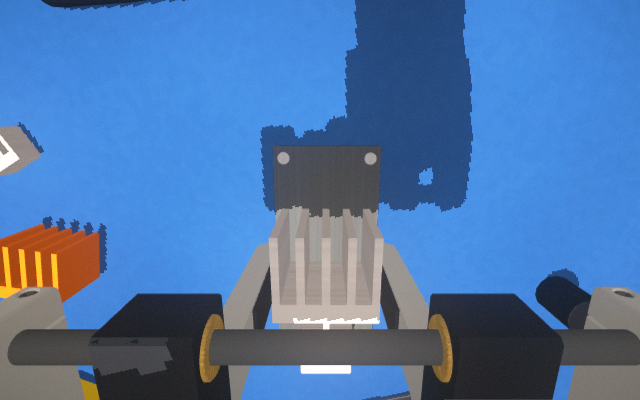

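View pics/side10.png

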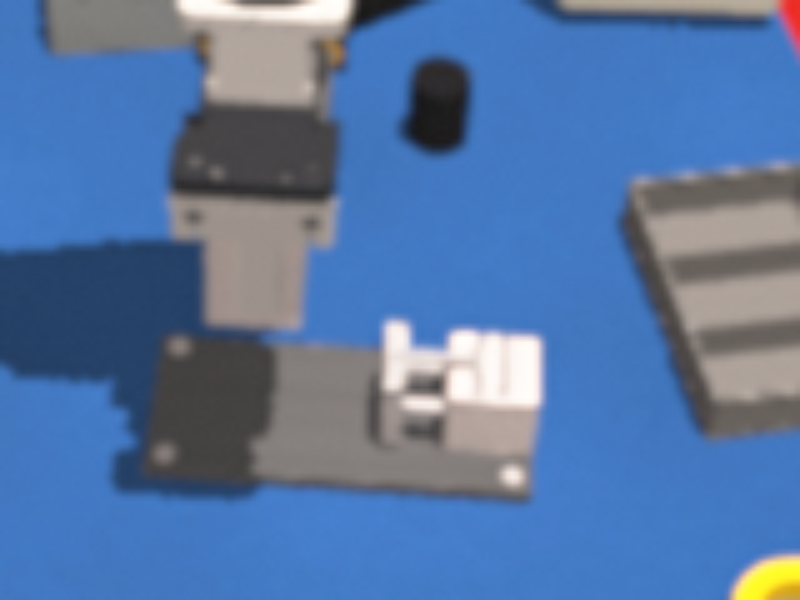

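The sink is aligned and centred over the bed. In the wrist view the bed screws are level at (283,158) and (370,158), and sink and block are both centred at u≈326. Lowering to just above the bed.

```bash
python3 -m pendant '[[[0,0.1,1],[0,0,0],0.8],[[0,0.1,3],[0,0,0],0.8],[[0,0.1,5],[0,0,0],0.8],[[0,0.1,7],[0,0,0],0.8],[[0,0.1,7.7],[0,0,0],0.8]]'; python3 -m pendant '[[[0,0,0.2],[0,0,0],0.8],[[0,0,0.2],[0,0,0],0.8]]'; python3 go.py .5526 .0014 -.0155 1.333
```

```text
time: 9.87
tool_pos: [0.5514, 0.0, -0.0098]
eef_rot: [[-0.972, 0.236, -0.005], [0.236, 0.972, 0.004], [0.006, 0.002, -1.0]]
contact_force: [-0.3, 0.2, -1.2]
width: 0.0519
time: 10.03
tool_pos: [0.5506, -0.0005, -0.0128]
eef_rot: [[-0.972, 0.237, -0.007], [0.237, 0.972, 0.003], [0.008, 0.001, -1.0]]
contact_force: [-1.9, -0.6, -1.2]
width: 0.052
pos [ 5.506e-01 -5.000e-04 -1.280e-02] shift cm [-0.15  0.24  0.27]
turn [ 0.001 -0.008 -0.001]
t 10.0333 F [-1.88 -0.59 -1.17] w 0.052
```

```bash
python3 -m pendant '[[[-0.5,0.2,0.1],[0,-0.008,0],0.8],[[-1,0.2,0.2],[0,-0.008,0],0.8],[[-1,0.2,0.2],[0,-0.008,0],0.8]]'; python3 go.py .5526 .0014 -.0155 1.333;  python3 - <<'E'
from bench import *
from h import *
for n in("wrist","side"):
    c=read_camera(n);im=c["color"][:,:,::-1]
    if n=="side": im=cv2.resize(im[140:260,290:410],None,fx=6,fy=6)[:600]
    cv2.imwrite(f"pics/{n}11.png",im)
E
```

```text
time: 10.28
tool_pos: [0.5632, -0.0011, -0.014]
eef_rot: [[-0.972, 0.237, 0.004], [0.237, 0.972, 0.001], [-0.004, 0.002, -1.0]]
contact_force: [0.2, -0.1, -1.6]
width: 0.0519
pos [ 0.5632 -0.0011 -0.014 ] shift cm [ 1.09 -0.01  0.14]
turn [ 0.002  0.004 -0.001]
t 10.2833 F [ 0.19 -0.12 -1.63] w 0.0519
```

View pics/wrist11.png

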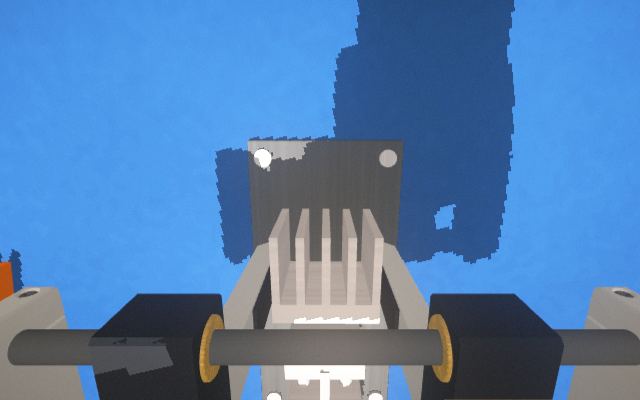

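View pics/side11.png

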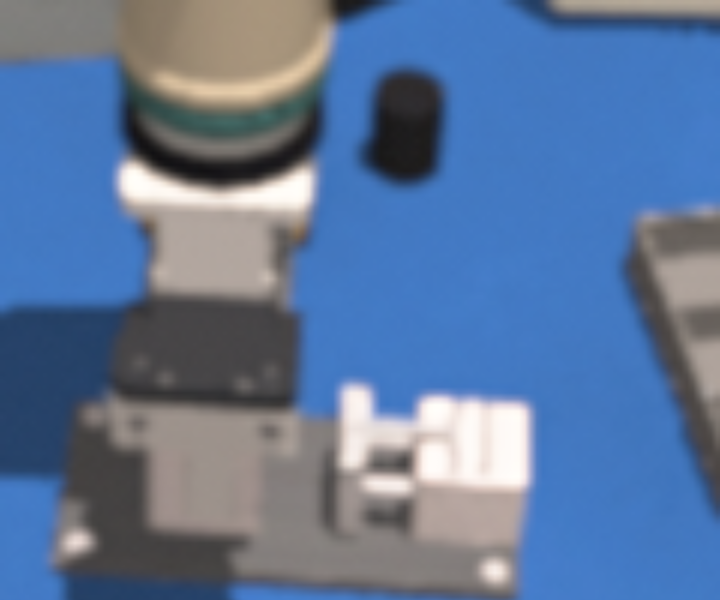

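Centred: bed screws midpoint u≈325.5, sink about 326. About 29 mm remain to the plate, so I'll approach and then creep.

```bash
python3 -m pendant '[[[-0.4,0,0.1],[0,0,0],0.8],[[-0.8,0,0.1],[0,0,0],0.8],[[-1.2,0,0.1],[0,0,0],0.8],[[-1.6,0,0.1],[0,0,0],0.8],[[-2,0,0.1],[0,0,0],0.8]]'; python3 go.py .5526 .0014 -.0155 1.333
```

```text
time: 10.8
tool_pos: [0.5817, -0.0059, -0.0151]
eef_rot: [[-0.972, 0.237, 0.002], [0.237, 0.972, 0.001], [-0.002, 0.002, -1.0]]
contact_force: [0.7, -0.5, -1.7]
width: 0.0518
pos [ 0.5817 -0.0059 -0.0151] shift cm [3.   0.02 0.03]
turn [ 0.002  0.002 -0.001]
t 10.8 F [ 0.69 -0.52 -1.73] w 0.0518
```

```bash
python3 -m pendant '[[[-0.2,0,0],[0,0,0],0.8],[[-0.4,0,0],[0,0,0],0.8],[[-0.5,0,0],[0,0,0],0.8]]'; python3 -m pendant '[[[-0.2,0,0],[0,0,0],0.8],[[-0.3,0,0],[0,0,0],0.8],[[-0.3,0,0],[0,0,0],0.8]]'; python3 -m pendant '[[[-0.2,0,0],[0,0,0],0.8],[[-0.2,0,0],[0,0,0],0.8]]'
```

```text
time: 11.05
tool_pos: [0.5869, -0.0073, -0.0152]
eef_rot: [[-0.972, 0.237, 0.002], [0.237, 0.972, 0.001], [-0.002, 0.002, -1.0]]
contact_force: [-0.0, -0.6, -1.8]
width: 0.0518
time: 11.3
tool_pos: [0.59, -0.008, -0.0152]
eef_rot: [[-0.972, 0.237, 0.002], [0.237, 0.972, 0.001], [-0.002, 0.002, -1.0]]
contact_force: [-0.7, -1.0, -0.9]
width: 0.0518
time: 11.47
tool_pos: [0.5924, -0.0086, -0.0151]
eef_rot: [[-0.971, 0.237, 0.003], [0.237, 0.972, 0.001], [-0.003, 0.002, -1.0]]
contact_force: [0.1, 0.3, -1.8]
width: 0.0515
```

```bash
python3 -m pendant '[[[-0.2,0,0],[0,0,0],0.8],[[-0.2,0,0],[0,0,0],0.8]]'; python3 -m pendant '[[[-0.2,0,0],[0,0,0],0.8],[[-0.2,0,0],[0,0,0],0.8]]'; python3 - <<'E'
from bench import *
from h import *
for n in("side","top"):
    c=read_camera(n);im=c["color"][:,:,::-1]
    im=im[170:260,290:410] if n=="side" else im[140:240,280:380]
    cv2.imwrite(f"pics/{n}12.png",cv2.resize(im,None,fx=6,fy=6))
E
```

```text
time: 11.63
tool_pos: [0.5933, -0.0088, -0.0153]
eef_rot: [[-0.972, 0.237, 0.001], [0.237, 0.972, 0.001], [-0.0, 0.002, -1.0]]
contact_force: [-1.5, -0.4, -1.4]
width: 0.0518
time: 11.8
tool_pos: [0.5939, -0.009, -0.0156]
eef_rot: [[-0.972, 0.237, -0.002], [0.237, 0.972, 0.002], [0.002, 0.001, -1.0]]
contact_force: [-3.7, 0.5, 0.8]
width: 0.052
```

View pics/side12.png

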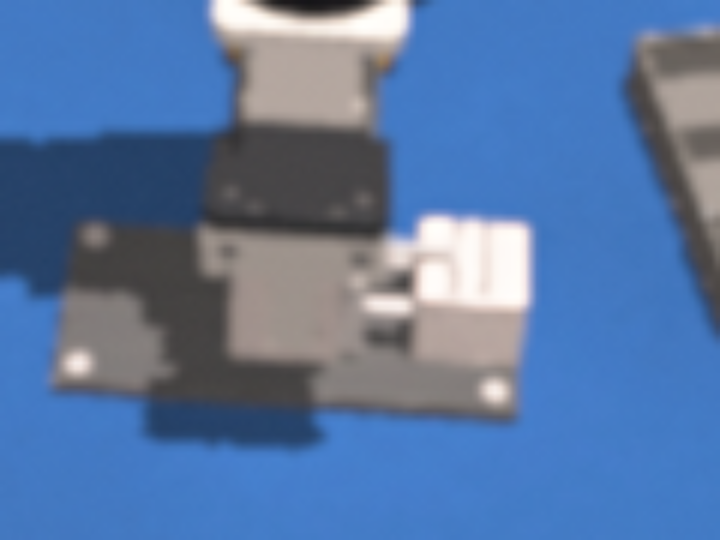

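View pics/top12.png

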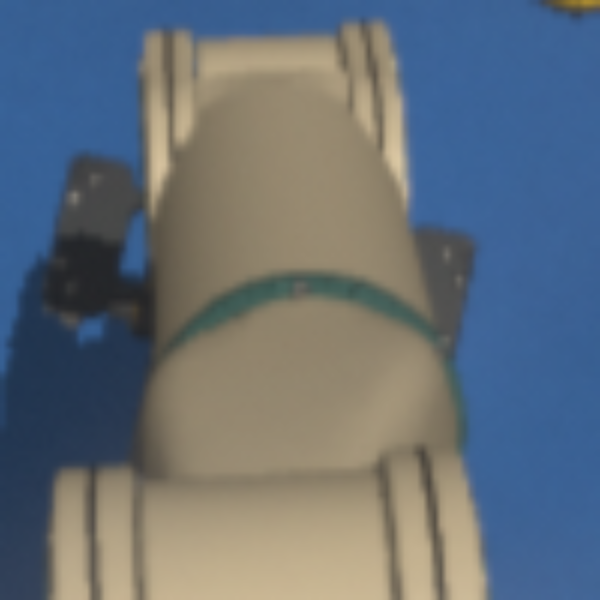

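The plate was touched at tool x≈0.593 (force along push about 3.7 N). Continuing toward 10 N in small steps.

```bash
python3 -m pendant '[[[-0.2,0,0],[0,0,0],0.8],[[-0.3,0,0],[0,0,0],0.8],[[-0.3,0,0],[0,0,0],0.8]]';python3 -m pendant '[[[-0.2,0,0],[0,0,0],0.8],[[-0.3,0,0],[0,0,0],0.8]]'; python3 go.py .6 -.0105 -.0155 1.333
```

```text
time: 12.15
tool_pos: [0.5957, -0.0095, -0.0158]
eef_rot: [[-0.972, 0.237, -0.004], [0.237, 0.972, 0.002], [0.004, 0.001, -1.0]]
contact_force: [-5.5, 0.9, 0.8]
width: 0.0517
time: 12.32
tool_pos: [0.5965, -0.0097, -0.0161]
eef_rot: [[-0.972, 0.236, -0.008], [0.236, 0.972, 0.002], [0.009, 0.0, -1.0]]
contact_force: [-7.2, 2.0, 2.9]
width: 0.052
pos [ 0.5965 -0.0097 -0.0161] shift cm [-0.36  0.01 -0.06]
turn [ 0.    -0.009 -0.001]
t 12.3167 F [-7.2   1.98  2.93] w 0.052
```

```bash
python3 -m pendant '[[[-0.2,0,-0.06],[0,-0.009,0],0.8],[[-0.3,0,-0.08],[0,-0.012,0],0.8],[[-0.4,0,-0.08],[0,-0.012,0],0.8]]';python3 go.py .6 -.0105 -.0155 1.333
```

```text
time: 12.57
tool_pos: [0.5969, -0.0099, -0.0161]
eef_rot: [[-0.972, 0.236, -0.003], [0.236, 0.972, 0.0], [0.003, -0.0, -1.0]]
contact_force: [-6.8, 2.4, 0.5]
width: 0.0516
pos [ 0.5969 -0.0099 -0.0161] shift cm [-0.32  0.01 -0.06]
turn [-0.    -0.003 -0.   ]
t 12.5667 F [-6.78  2.37  0.49] w 0.0516
```

```bash
python3 -m pendant '[[[-0.3,0,-0.03],[0,-0.003,0],0.8],[[-0.4,0,-0.05],[0,-0.006,0],0.8],[[-0.4,0,-0.05],[0,-0.006,0],0.8]]';python3 go.py .6 -.0105 -.0155 1.333; python3 -m pendant '[[[-0.15,0,-0.03],[0,-0.003,0],0.8],[[-0.2,0,-0.03],[0,-0.003,0],0.8]]';python3 go.py .6 -.0105 -.0155 1.333
```

```text
time: 12.82
tool_pos: [0.5973, -0.01, -0.0161]
eef_rot: [[-0.972, 0.236, -0.003], [0.236, 0.972, -0.0], [0.003, -0.001, -1.0]]
contact_force: [-7.8, 3.2, 2.0]
width: 0.0514
pos [ 0.5973 -0.01   -0.0161] shift cm [-0.27  0.01 -0.06]
turn [-0.001 -0.003 -0.   ]
t 12.8167 F [-7.84  3.22  1.97] w 0.0514
time: 12.98
tool_pos: [0.5969, -0.0099, -0.0161]
eef_rot: [[-0.972, 0.236, -0.005], [0.236, 0.972, -0.0], [0.004, -0.001, -1.0]]
contact_force: [-7.4, 1.3, 3.4]
width: 0.0516
pos [ 0.5969 -0.0099 -0.0161] shift cm [-0.31  0.02 -0.06]
turn [-0.001 -0.004 -0.   ]
t 12.9833 F [-7.37  1.31  3.43] w 0.0516
```

The arm yields a few millimetres under load, so the command has to lead more.

```bash
python3 -m pendant '[[[-0.3,0,-0.06],[0,-0.005,0],0.8],[[-0.5,0,-0.1],[0,-0.008,0],0.8],[[-0.6,0,-0.1],[0,-0.008,0],0.8],[[-0.6,0,-0.1],[0,-0.008,0],0.8],[[-0.6,0,-0.1],[0,-0.008,0],0.8]]';python3 go.py .6 -.0105 -.0155 1.333
```

```text
time: 13.4
tool_pos: [0.5981, -0.0103, -0.0161]
eef_rot: [[-0.972, 0.235, -0.005], [0.235, 0.972, -0.001], [0.005, -0.002, -1.0]]
contact_force: [-9.8, 3.0, 0.7]
width: 0.0516
pos [ 0.5981 -0.0103 -0.0161] shift cm [-0.19  0.03 -0.06]
turn [-0.002 -0.005  0.   ]
t 13.4 F [-9.79  3.04  0.67] w 0.0516
```

```bash
python3 - <<'E'
from bench import *
from h import *
for n in("side","wrist"):
    c=read_camera(n);im=c["color"][:,:,::-1]
    im=im[190:250,310:390] if n=="side" else im[200:400,220:430]
    cv2.imwrite(f"pics/{n}13.png",cv2.resize(im,None,fx=(9 if n=="side" else 3),fy=(9 if n=="side" else 3)))
for i in range(6):read_camera("top")
s=sensors.get_state();print(s["time"],s["tool_pos"],s["contact_force"],np.abs(s["joint_velocities"]).max())
E
```

```text
13.8 [ 0.59808362 -0.01029036 -0.01609349] [-9.62394442  2.37955767  1.68825883] 0.0007964519326951154
```

View pics/side13.png

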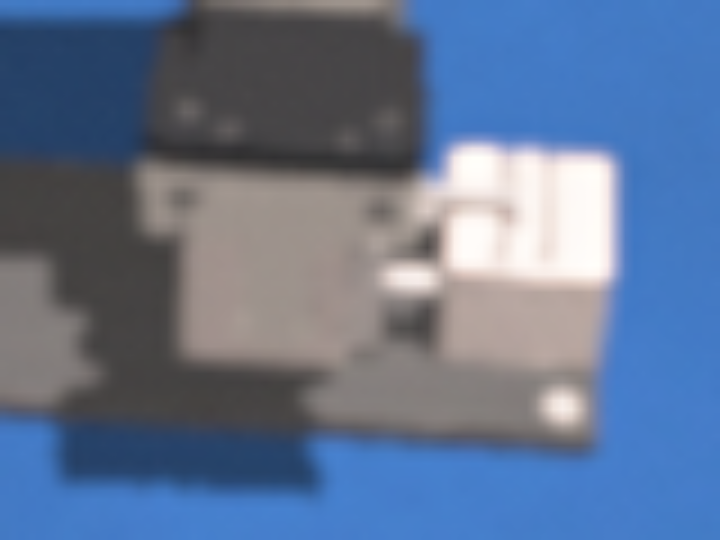

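View pics/wrist13.png

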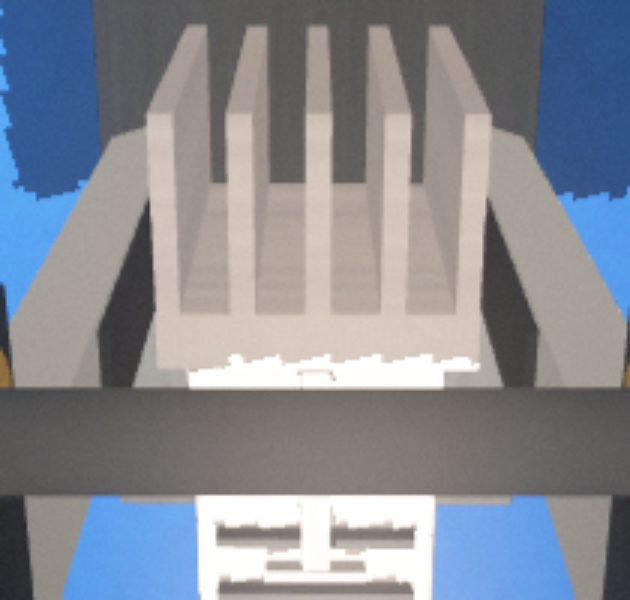

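The side view shows the pointer tip just past the first ridge (u≈366.9, ridges about 366.1 and 370.8). That means about 5.5 mm travel, or 8.5 N on the plate, with some bed friction in the measured 10 N. I'll nudge to about 7 mm for the middle of the band.

```bash
python3 -m pendant '[[[-0.4,0,-0.1],[0,-0.005,0],0.8],[[-0.6,0,-0.12],[0,-0.008,0],0.8],[[-0.7,0,-0.12],[0,-0.01,0],0.8],[[-0.7,0,-0.12],[0,-0.01,0],0.8],[[-0.7,0,-0.12],[0,-0.01,0],0.8]]'; python3 - <<'E'
from bench import *
from h import *
for n in("side","wrist"):
    c=read_camera(n);im=c["color"][:,:,::-1]
    im=im[190:250,310:390] if n=="side" else im[200:400,220:430]
    cv2.imwrite(f"pics/{n}14.png",cv2.resize(im,None,fx=(9 if n=="side" else 3),fy=(9 if n=="side" else 3)))
for i in range(10):
    read_camera("top");s=sensors.get_state();print(round(s["time"],2),np.round(s["tool_pos"],4),np.round(s["contact_force"],1),s["width"])
E
```

```text
time: 14.22
tool_pos: [0.5992, -0.0106, -0.016]
eef_rot: [[-0.972, 0.235, -0.006], [0.235, 0.972, -0.002], [0.005, -0.003, -1.0]]
contact_force: [-11.3, 2.2, 2.5]
width: 0.0517
14.37 [ 0.5991 -0.0106 -0.016 ] [-10.5   2.7   3.4] 0.05159218091860563
14.42 [ 0.5992 -0.0106 -0.016 ] [-11.4   3.    2.5] 0.051526952018778056
14.47 [ 0.5992 -0.0107 -0.016 ] [-12.3   2.9   1.2] 0.05171081589827711
14.52 [ 0.5992 -0.0106 -0.016 ] [-11.    2.9   1.9] 0.05196003370190997
14.57 [ 0.5991 -0.0107 -0.016 ] [-11.5   3.8   2.5] 0.05183349647163571
14.62 [ 0.5992 -0.0106 -0.016 ] [-10.5   2.8   2.2] 0.05156527547268489
14.67 [ 0.5992 -0.0106 -0.016 ] [-11.4   3.1   1.9] 0.05173001006058479
14.72 [ 0.5991 -0.0107 -0.016 ] [-11.2   3.2   1.7] 0.05199584024751574
14.77 [ 0.5991 -0.0106 -0.016 ] [-11.1   3.1   1.9] 0.05180915623751738
14.82 [ 0.5991 -0.0106 -0.016 ] [-11.8   3.    2.6] 0.05191786413646357
```

View pics/side14.png

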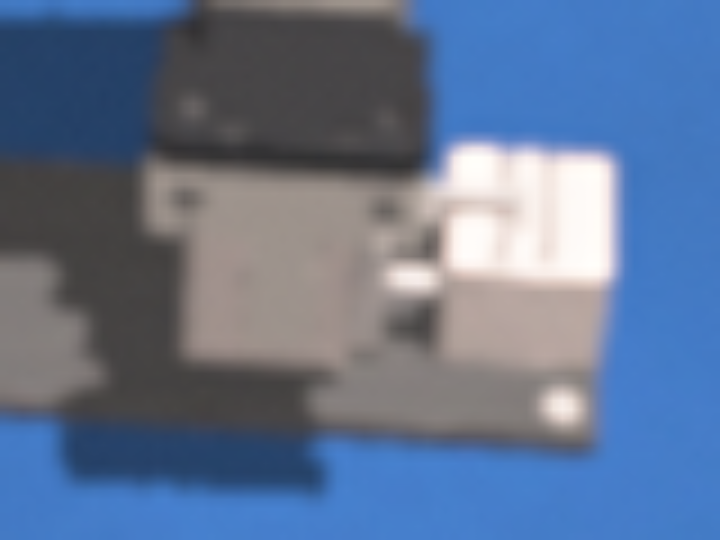

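View pics/wrist14.png

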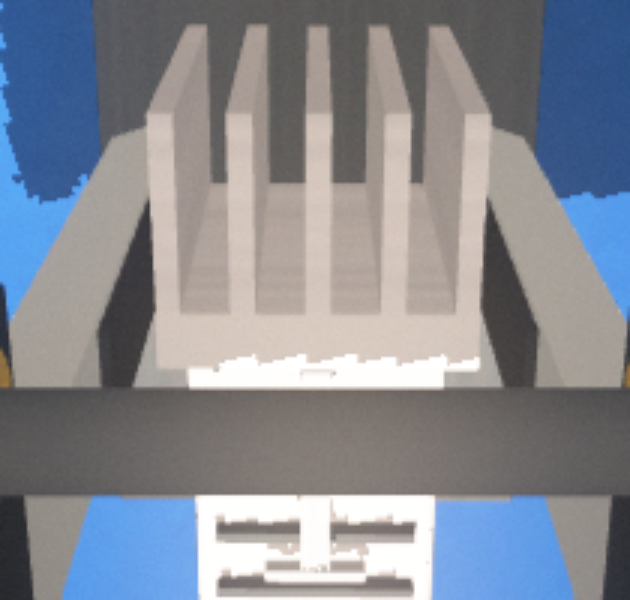

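Steady, about 11.7 N measured along the push and about 6.6 mm plate travel (9.6 N or more on the plate). The sink is upright, square and central, and at rest. Handing in.

```bash
python3 - <<'E'
from bench import *
ticket.job_done()
s=sensors.get_state();print(s["time"],s["tool_pos"],s["contact_force"],s["width"])
E
```

```text
the job is handed in; nothing more can be done
the job is handed in; nothing more can be done
```

I handed the job in at about 14.8 s of the 59 s, with the arm still gripping the large plain heat sink and pushing it against the sprung plate. No verdict is reported.

**Zeroing:** I pressed the button with the plate untouched until the force read 10–12 N (5 N is enough), then lifted clear. I did not take a picture to check that it sprang back up.

**Last checks before handing in:**

| Check | Reading |
|---|---|
| Grip | 40 N set, jaws about 51.8 mm apart on the 52 mm part |
| Position | central and square to within about 2 mm and 0.01 rad; tool tilt under 0.01 rad; resting lightly on the bed |
| Plate travel | about 6.6 mm since first contact, or about 9.6 N by the spring rule |
| Push | about 11.7 N at the wrist |
| Pointer | between the ridges in the side view |
| Motion | at rest for the last 0.45 s |

**Disagreements:**
- The real fingertips ended about 35 mm short of the reported tool point. The cameras and the button contact both showed this, and I allowed for it in every height.
- The wrist force is about 2 N above what the plate travel implies. Rubbing on the bed probably explains it, but either figure is inside 6–14 N.
- In the last wrist picture the pointer looks close to the second ridge. I took that as viewing angle, because the side view and the measured travel put it near the middle.

I saw no contact with anything else on the bench, but I took no final picture of the bystanders.

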